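# Stopper a sample vial in the guarded hand press

### The arm

A 6-joint arm with a two-finger parallel gripper is mounted at the origin on a cart in front of the work surface, level with it; the furniture and walls round the work are solid. World frame = base frame: x ahead of the robot, y to its left, z up, the work surface at z = 0. Lengths are in m, angles in rad, forces in N, time in s.
With the tool pointing down it reaches from about 0.225 to 0.875 m from the base axis. Payload 3.4 kg.
Tool frame: the origin (TCP) lies between the finger pads; the fingertips stand 19 mm ahead of it and the grasp point (between the pads) is the TCP; z points along the fingers, y is the line along which they close (so a half turn about z gives the same grasp; the last joint's range is limited). The gripper opens to 85 mm and grips with 20 to 120 N. Pads are 22 mm wide; open, the fingers measure 114 mm over their backs; the gripper's body (76 mm by 85 mm) begins 54 mm behind the grasp point. The pads swing forward as they close: fully open they stand 13 mm farther back than shut.
Start: joints at [-1.317, 0.276, 1.505, -0, 1.361, -0.121], TCP at [0.211, -0.535, 0.25] pointing down, gripper open.
Joint ranges: [-2.89, 2.89], [-0.75, 2.08], [0.22, 2.7], [-1.18, 4.32], [0.11, 2.71], [-2.7, 2.7]. Speed limits (rad/s): [2.57, 2.57, 3.14, 3.14, 3.14, 3.14].

### API

Orientations are given as a unit quaternion [w, x, y, z].
In Python, from rig import get_state, imaging, ticket gives the robot as it stands. The module is installed in compiled form; this text tells all that it offers.
- The arm moves only by the shell command python3 -m inch 'ROWS' [FORCE]. ROWS is JSON, a list of rows, each an object with "claw": the opening, from -1 (shut) to 1 (fully open); "travel": the shift along the world's x, y, z in units of 200 mm (1.0 is 200 mm), a list of three; "turn": the turn about the world's z in units of 180 degrees (1.0 is 180 degrees). A call has 1 to 5 rows; each row is the pose to reach, as a shift and turn from the pose commanded when the call began, turning the shorter way round; what a row does not reach only later rows make up. A row lasts 1/10 s, in which the tool goes at most 50 mm and 8.59 degrees, less where a joint would pass 70% of its speed; a pose out of reach is approached as far as the arm can. A call with a number of a shift or a turn outside -1 to 1 is refused whole. A call with a gripper value outside its range is refused whole. The fingers move at their own pace and stop on an object; FORCE is the grip in N (left out, the last holds). Time passes only in rows, so rows that repeat a pose let the fingers close. It gives the time, the measured TCP pose, the force, the opening and the grip force at its end, in the units of the state.
- get_state(): the state, without advancing time (a new reading comes with each control period).
- imaging.get_image(name): name is "side" or "top"; returns the picture (384x512x3 uint8, red, green, blue); there is no depth.
- imaging.camera_params(name): a dict with "camera_matrix" (3x3 intrinsics, pixels), "cam_to_world" (4x4, takes a point from camera to world coordinates). Camera axes: x right, y down, z forward; pixel columns grow to the right and rows downward; lengths in m; the calibration is good to about 2 mm. A picture is of the moment at which its call begins. camera_params takes no time and is no camera call.
- ticket.sign_off(): hands the job in; it is judged then, once.
The state is a dict: "clock": time; "qpos": joint angles; "qd": joint speeds; "effort": joint torques, N m; "position": TCP position; "ee_rot": TCP orientation; "contact_force": force on the tool from outside, world axes, zero at the start; "moment": the same for the moment, N m; "width": finger opening in m; "gripper_force": force on a finger pad.
Only numpy, scipy, OpenCV 4.12 (cv2) and the standard library are available. Lean on these libraries where they do the work, as an engineer would, in place of code of your own. Each camera call takes 0.05 s, during which the arm holds its last target. There are 200 camera calls.

### The job

Seat the stopper of the vial that waits in the press: with a fingertip push the loading slide fully home so that the vial stands under the ram, then reach down through the window of the guard and press the lever until the stopper is fully seated, and let the lever come back up. Pick nothing up, do not touch the guard or its window frame, keep your fingers off the vial, and leave the vials, dish and bottle standing beside the press where they are.

Things in the scene. Friction and masses are not known exactly. Their poses are not given: they have to be found in the camera images.
- press: Small grey hand press for vial stoppers, fixed to the worktop; where it stands and how it is turned (yaw) varies. Origin on the worktop under its middle; x points to its back (away from the robot), y to its left, z up. Under a box-shaped clear guard with aluminium edges (x -110 to +90 mm, y -60 to +60 mm, top at z 133 mm) stand a rear column, a lever and a vertical ram at x 12, y 0. The loading slide comes out of a port in the left (+y) side of the guard.
- guard: The clear guard box with its aluminium edges and window frame, fixed to the press, same origin and axes as the press. It must not be touched.
- window (a point): Centre of the guard window, an open rectangular cutout in the guard's flat top, level with the top of its aluminium frame (133 mm above the worktop, nothing higher on the press). The clear opening is 60 mm along the press's x and 70 mm along its y; the frame is 7 mm deep, and below it the space is free but for the lever. Axes as the press.
- lever_pad (a point): Centre of the upper face of the ribbed black pad, 30 mm along x and 38 mm along y, at the free end of the lever. It lies straight below the window's middle, 15 mm under the window frame's top when up. The lever is hinged at the rear, 132 mm behind the pad; pressed, the pad sinks almost straight down.
- lever (a joint): Lever angle, rad: 0 up (a spring returns it there), grows as it is pressed, end stop 0.165. With the vial in place the ram meets the stopper after some 7 mm of pad travel and the stopper is seated after about 20 mm (0.155). At the pad the spring needs about 2 N at the top, 3.5 N at the bottom, and the stopper adds about 3.5 N (a little more if pressed fast).
- loading_slide (a joint): Travel of the loading slide, m: 0 fully out, where it starts, 0.100 fully home against its stop with the vial under the ram. It grows as the slide moves along the press's -y. It needs about 2.5 N and stays where it is left.
- push_face (a point): Point on the outer face of the slide's black push plate, the face that looks to the press's +y; push it towards -y. The plate is upright, 60 mm along x, 8 mm thick, from 4 to 60 mm above the worktop; the point lies in its middle, 36 mm above the worktop. Two rods join it to the aluminium vial nest 140 mm further in, and when home the face is still 109 mm outside the guard. Axes as the press.
- sample_vial: Glass vial, 30 mm diameter, 54 mm to its rim, standing loose in the 8 mm deep round nest of the loading slide, 18 mm above the worktop; origin at the middle of its foot, z up.
- stopper (a joint): How far the grey stopper of that vial has been pressed in, m: it starts at 0 to 0.0015 (standing 6 to 4.5 mm proud), 0.006 is fully seated with the flange on the rim. It stays where it is pushed.
- done_vial_a: Finished vial with seated stopper, 30 mm diameter, 58 mm high, loose on the worktop to the right (-y) of the press; origin at its foot.
- done_vial_b: Second finished vial, like the first, beside it.
- petri_dish: Closed petri dish, 61 mm diameter, 15 mm high, loose on the worktop to the left of the guard and in front of the loading slide; origin under its middle.
- dropper: Dropper bottle, 27 mm diameter, 86 mm high, loose on the worktop to the right of the press near its back; origin under its middle.

How it is judged:
By the outcome, as a careful person would: the job done as asked, in the order asked, and still so for the second after the job is handed in, with the robot touching nothing.
It also fails if it takes over 51 s, if anything falls off the work surface, if the arm or the gripper's body presses on something with over 40 N, if the wrist force passes 120 N, or if a joint passes its speed limit or range.

## Working session

There is one attempt and no reset: what is moved stays moved. The work goes in short steps, Python scripts to look and compute and a shell command to move; the robot and the scene stay as the last step left them, time stands still between calls to the robot, and variables do not carry over. Pictures are saved under pics/ and viewed, at most 10 in all, crops included, and the job is handed in when it is done.

```bash
mkdir -p pics; python3 - <<'E'
from rig import get_state, imaging
import cv2,numpy as np
for n in("top","side"):
    cv2.imwrite(f"pics/{n}0.png",cv2.cvtColor(imaging.get_image(n),cv2.COLOR_RGB2BGR))
    p=imaging.camera_params(n);print(n,np.round(p["camera_matrix"],1).tolist(),np.round(p["cam_to_world"],3).tolist())
s=get_state();print(s["clock"],s["position"],s["ee_rot"],s["width"])
E
```

```text
top [[402.9, 0.0, 254.7], [0.0, 402.9, 181.1], [0.0, 0.0, 1.0]] [[0.025, -0.995, 0.098, 0.484], [-0.999, -0.028, -0.029, 0.037], [0.031, -0.097, -0.995, 1.046], [0.0, 0.0, 0.0, 1.0]]
side [[498.3, 0.0, 256.3], [0.0, 498.3, 185.8], [0.0, 0.0, 1.0]] [[0.309, -0.665, 0.68, -0.263], [-0.951, -0.227, 0.21, -0.236], [0.015, -0.712, -0.702, 0.945], [0.0, 0.0, 0.0, 1.0]]
0.1 [ 0.21036455 -0.53467286  0.24953135] [-8.13759667e-04  9.82487228e-01  1.86328144e-01 -7.88939674e-05] 0.08548779912162661
```

View pics/top0.png

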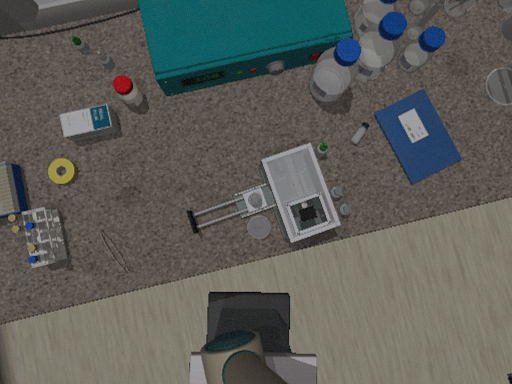

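View pics/side0.png

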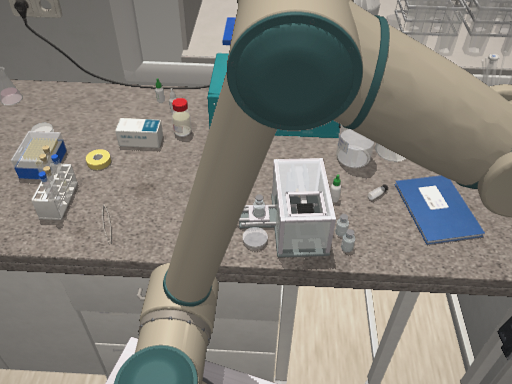

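The top view shows the press guard at about (300,193), its window at about (309,214), the push plate at about (193,221) and the dish at (259,227). The side view shows the window at about (303,203). I'll zoom in to get corners.

```bash
python3 - <<'E'
import cv2
a=cv2.imread("pics/top0.png")[135:250,180:350];cv2.imwrite("pics/top0c.png",cv2.resize(a,None,fx=4.7,fy=4.7,interpolation=cv2.INTER_CUBIC))
b=cv2.imread("pics/side0.png")[150:260,235:360];cv2.imwrite("pics/side0c.png",cv2.resize(b,None,fx=5,fy=5,interpolation=cv2.INTER_CUBIC))
E
```

```text
(no output)
```

View pics/top0c.png

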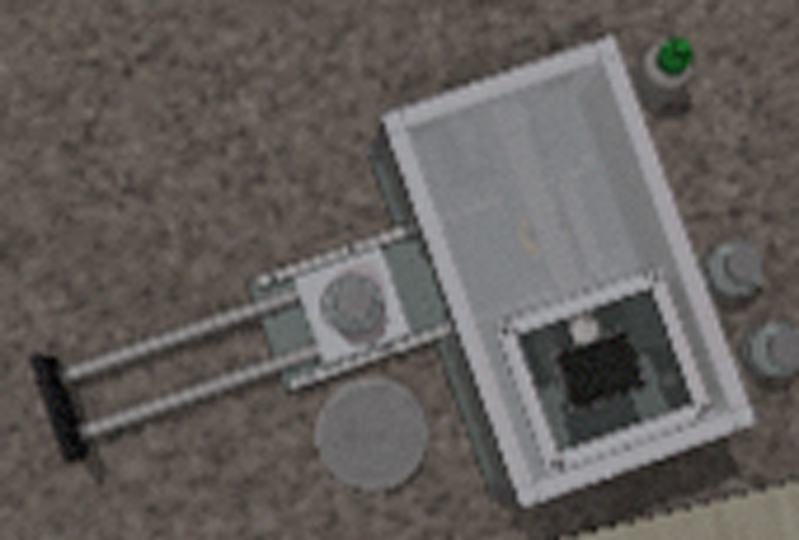

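View pics/side0c.png

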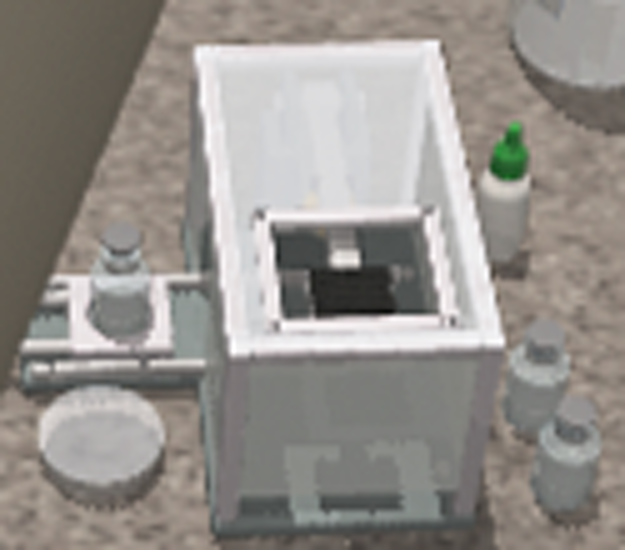

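The crops give these corners. In the top crop, the guard's outer corners are at (523,505), (754,423), (613,38) and (385,117). The window opening is at (517,330), (653,290), (697,402) and (560,450). The plate's outer edge runs from (33,357) to (66,460), and the pad is at (600,368). In the side crop, the window opening is at (275,225), (425,217), (440,313) and (283,318).

```bash
cat > h.py <<'E'
import numpy as np
from rig import imaging
def ray(n,px,z):
    p=imaging.camera_params(n);K=p["camera_matrix"];T=p["cam_to_world"]
    d=T[:3,:3]@np.linalg.solve(K,[px[0],px[1],1.]);c=T[:3,3]
    return (c+d*(z-c[2])/d[2])[:2]
def top(u,z): return ray("top",[180+(u[0]+.5)/4.7-.5,135+(u[1]+.5)/4.7-.5],z)
def side(u,z): return ray("side",[235+(u[0]+.5)/5-.5,150+(u[1]+.5)/5-.5],z)
E
python3 - <<'E'
from h import *
np.set_printoptions(precision=4,suppress=True)
g=np.array([top(u,.133) for u in [(523,505),(754,423),(613,38),(385,117)]])
print(g,"sizes",[np.linalg.norm(g[i]-g[i-1]) for i in range(4)])
fx=(g[2]+g[3]-g[0]-g[1]);fy=(g[0]+g[3]-g[1]-g[2])
a=np.arctan2(fx[1],fx[0]);b=np.arctan2(-fy[0],fy[1]);print("yaw",a,b)
yaw=a*.7+b*.3
X=np.array([np.cos(yaw),np.sin(yaw)]);Y=np.array([-X[1],X[0]])
O=g.mean(0)+.010*X;print("origin",O,"X",X,"Y",Y)
w=np.array([top(u,.133) for u in [(517,330),(653,290),(697,402),(560,450)]])
print("win top",w.mean(0),[np.linalg.norm(w[i]-w[i-1]) for i in range(4)])
w2=np.array([side(u,.133) for u in [(275,225),(425,217),(440,313),(283,318)]])
print("win side",w2.mean(0),[np.linalg.norm(w2[i]-w2[i-1]) for i in range(4)])
print("pad",top((600,368),.118), side((355,290),.118))
gs=np.array([side(u,.133) for u in [(232,358),(505,348),(438,42),(195,45)]]);print("guard side",gs.mean(0)+.01*X)
pl=np.array([top(u,.06) for u in [(33,357),(66,460)]]);pc=pl.mean(0)
print("plate",pl,pc,"rel",(pc-O)@X,(pc-O)@Y, np.linalg.norm(pl[0]-pl[1]))
for n,t in (("win",w.mean(0)),("win2",w2.mean(0)),("dish",top((371,433),.015))): print(n,(t-O)@X,(t-O)@Y,t)
E
```

```text
[[ 0.4389 -0.0743]
 [ 0.4808 -0.1855]
 [ 0.6671 -0.1149]
 [ 0.6245 -0.0037]] sizes [np.float64(0.19859720708237402), np.float64(0.11880281198370508), np.float64(0.1992903376891651), np.float64(0.11902628492822172)]
yaw 0.36279589164476767 0.3628773862546937
origin [ 0.5622 -0.0911] X [0.9349 0.3549] Y [-0.3549  0.9349]
win top [ 0.5055 -0.1138] [np.float64(0.06103555034453363), np.float64(0.06916351364181635), np.float64(0.05785371962684679), np.float64(0.07048856946509248)]
win side [ 0.5062 -0.1157] [np.float64(0.05723793470182312), np.float64(0.06939663023664869), np.float64(0.05946446520689994), np.float64(0.06968556333052849)]
pad [ 0.5056 -0.1129] [ 0.5066 -0.1165]
guard side [ 0.5623 -0.0936]
plate [[0.505  0.1721]
 [0.4526 0.153 ]] [0.4788 0.1626] rel 0.012047321241759931 0.2667198612007182 0.055761504751876294
win -0.061099660871606246 -0.001167216038372134 [ 0.5055 -0.1138]
win2 -0.06108096053090772 -0.0031553625645212788 [ 0.5062 -0.1157]
dish -0.056124933902992835 0.11284170674211563 [ 0.4697 -0.0055]
```

The geometry is consistent: guard 199×119 mm, window at press (-61,-2) mm, plate face at press (12,267) mm, yaw 0.363. The tool's yaw (0.375) already matches the press, so no turn is needed. I'll move high to the left, with the fingers shut.

```bash
for i in 1; do
python3 -m inch '[{"claw":-1,"travel":[0.32,0.92,0],"turn":0},{"claw":-1,"travel":[0.32,0.92,0],"turn":0},{"claw":-1,"travel":[0.32,0.92,0],"turn":0},{"claw":-1,"travel":[0.32,0.92,0],"turn":0},{"claw":-1,"travel":[0.32,0.92,0],"turn":0}]' 40
python3 -m inch '[{"claw":-1,"travel":[0.32,0.92,0],"turn":0},{"claw":-1,"travel":[0.32,0.92,0],"turn":0},{"claw":-1,"travel":[0.32,0.92,0],"turn":0},{"claw":-1,"travel":[0.32,0.92,0],"turn":0},{"claw":-1,"travel":[0.32,0.92,0],"turn":0}]'
python3 -m inch '[{"claw":-1,"travel":[0.32,0.92,0],"turn":0},{"claw":-1,"travel":[0.32,0.92,0],"turn":0},{"claw":-1,"travel":[0.32,0.92,0],"turn":0},{"claw":-1,"travel":[0.32,0.92,0],"turn":0},{"claw":-1,"travel":[0.32,0.92,0],"turn":0}]'
done
```

```text
clock: 0.6
position: [0.2749, -0.3453, 0.25]
ee_rot: [-0.002, 0.982, 0.188, 0.0]
contact_force: [0.6, 0.3, -0.4]
width: 0.0125
gripper_force: 0.0
clock: 1.1
position: [0.3392, -0.1627, 0.2502]
ee_rot: [-0.001, 0.982, 0.19, 0.0]
contact_force: [-0.7, 0.3, -0.5]
width: 0.0
gripper_force: 0.0
clock: 1.6
position: [0.4043, 0.0204, 0.2503]
ee_rot: [-0.001, 0.982, 0.19, 0.001]
contact_force: [-0.3, -1.0, -0.3]
width: 0.0001
gripper_force: 0.0
```

```bash
python3 -m inch '[{"claw":-1,"travel":[0.30,0.92,0],"turn":0},{"claw":-1,"travel":[0.30,0.92,0],"turn":0},{"claw":-1,"travel":[0.30,0.92,0],"turn":0},{"claw":-1,"travel":[0.30,0.92,0],"turn":0},{"claw":-1,"travel":[0.30,0.92,0],"turn":0}]'
python3 -m inch '[{"claw":-1,"travel":[0,0,-0.25],"turn":0},{"claw":-1,"travel":[0,0,-0.5],"turn":0},{"claw":-1,"travel":[0,0,-0.65],"turn":0},{"claw":-1,"travel":[0,0,-0.65],"turn":0},{"claw":-1,"travel":[0,0,-0.65],"turn":0}]'
python3 - <<'E'
from rig import imaging,get_state
import cv2
a=cv2.cvtColor(imaging.get_image("top"),cv2.COLOR_RGB2BGR)[135:250,180:350];a=cv2.resize(a,None,fx=4.7,fy=4.7,interpolation=cv2.INTER_CUBIC)
cv2.imwrite("pics/t1.png",a)
s=get_state();print(s["position"],s["ee_rot"])
E
```

```text
clock: 2.1
position: [0.4653, 0.2036, 0.2497]
ee_rot: [-0.001, 0.982, 0.188, 0.001]
contact_force: [-0.7, -1.1, -0.0]
width: -0.0001
gripper_force: 0.0
clock: 2.6
position: [0.4634, 0.1994, 0.1206]
ee_rot: [0.0, 0.983, 0.186, -0.0]
contact_force: [0.1, -0.0, -0.0]
width: -0.0
gripper_force: 0.0
[0.46427476 0.19998241 0.12171928] [1.70782034e-04 9.82611814e-01 1.85667119e-01 1.30918830e-03]
```

View pics/t1.png

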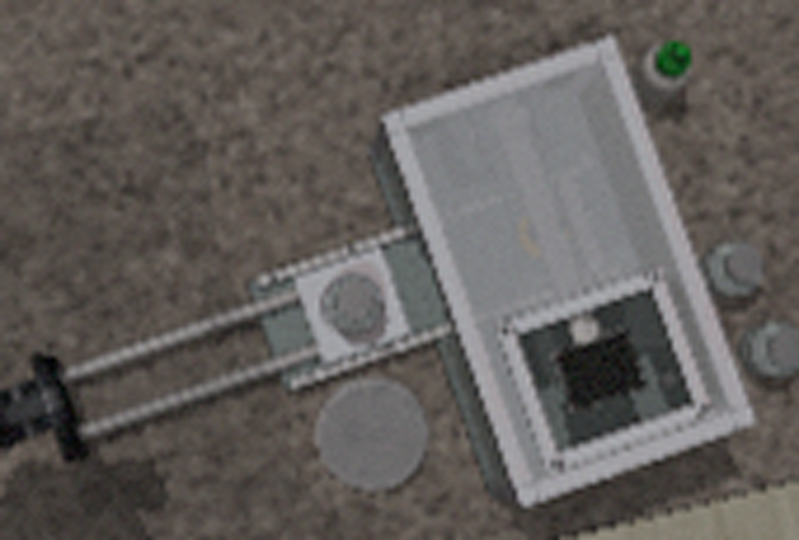

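The shut fingers are about 23 mm short of the plate, in line with its middle. The picture shows them at about (40,405) beside the plate, and the vial and dish are undisturbed. Next I descend to push height, then push slowly.

```bash
python3 -m inch '[{"claw":-1,"travel":[0,0,-0.17],"turn":0},{"claw":-1,"travel":[0,0,-0.335],"turn":0},{"claw":-1,"travel":[0,0,-0.335],"turn":0},{"claw":-1,"travel":[0.018,-0.047,-0.335],"turn":0},{"claw":-1,"travel":[0.032,-0.084,-0.335],"turn":0}]'
python3 -m inch '[{"claw":-1,"travel":[0.009,-0.023,0],"turn":0},{"claw":-1,"travel":[0.018,-0.047,0],"turn":0},{"claw":-1,"travel":[0.032,-0.084,0],"turn":0},{"claw":-1,"travel":[0.046,-0.121,0],"turn":0},{"claw":-1,"travel":[0.060,-0.158,0],"turn":0}]'
```

```text
clock: 3.15
position: [0.4713, 0.1838, 0.0557]
ee_rot: [0.0, 0.982, 0.187, 0.003]
contact_force: [0.7, 0.6, 0.1]
width: 0.0001
gripper_force: 0.0
clock: 3.65
position: [0.4815, 0.1522, 0.0537]
ee_rot: [-0.0, 0.982, 0.186, 0.001]
contact_force: [0.5, 2.8, 1.7]
width: 0.0
gripper_force: 1.6
```

```bash
python3 -m inch '[{"claw":-1,"travel":[0.014,-0.037,0],"turn":0},{"claw":-1,"travel":[0.028,-0.075,0],"turn":0},{"claw":-1,"travel":[0.043,-0.112,0],"turn":0},{"claw":-1,"travel":[0.057,-0.150,0],"turn":0},{"claw":-1,"travel":[0.071,-0.187,0],"turn":0}]'
python3 -m inch '[{"claw":-1,"travel":[0.014,-0.037,0],"turn":0},{"claw":-1,"travel":[0.028,-0.075,0],"turn":0},{"claw":-1,"travel":[0.037,-0.098,0],"turn":0},{"claw":-1,"travel":[0.045,-0.119,0],"turn":0},{"claw":-1,"travel":[0.045,-0.119,0],"turn":0}]'
```

```text
clock: 4.15
position: [0.4954, 0.1144, 0.0532]
ee_rot: [0.0, 0.983, 0.186, 0.0]
contact_force: [0.4, 3.1, 1.1]
width: -0.0
gripper_force: 1.6
clock: 4.65
position: [0.5039, 0.0903, 0.0531]
ee_rot: [0.001, 0.982, 0.186, -0.001]
contact_force: [0.6, 0.1, 0.6]
width: 0.0003
gripper_force: 0.0
```

```bash
python3 -m inch '[{"claw":-1,"travel":[0.005,-0.014,0],"turn":0},{"claw":-1,"travel":[0.010,-0.027,0],"turn":0}]'
python3 -m inch '[{"claw":-1,"travel":[0.004,-0.009,0],"turn":0},{"claw":-1,"travel":[0.007,-0.018,0],"turn":0}]'
```

```text
clock: 4.85
position: [0.5052, 0.0859, 0.0531]
ee_rot: [-0.0, 0.982, 0.186, -0.001]
contact_force: [-0.8, 3.0, 0.9]
width: -0.0006
gripper_force: 1.4
clock: 5.05
position: [0.5062, 0.0833, 0.0531]
ee_rot: [-0.001, 0.983, 0.186, -0.001]
contact_force: [-2.7, 11.8, 1.1]
width: -0.0002
gripper_force: 5.5
```

The force jumped to 12 N at press y 183 mm, where the stop was expected. I'll give it one small hold, retreat, rise and look.

```bash
python3 -m inch '[{"claw":-1,"travel":[0.002,-0.005,0],"turn":0},{"claw":-1,"travel":[0.002,-0.005,0],"turn":0}]'
python3 -m inch '[{"claw":-1,"travel":[-0.025,0.065,0],"turn":0},{"claw":-1,"travel":[-0.053,0.14,0],"turn":0},{"claw":-1,"travel":[-0.053,0.14,0.25],"turn":0},{"claw":-1,"travel":[-0.053,0.14,0.5],"turn":0},{"claw":-1,"travel":[-0.053,0.14,0.75],"turn":0}]'
python3 -m inch '[{"claw":-1,"travel":[0,0,0.25],"turn":0},{"claw":-1,"travel":[0,0,0.25],"turn":0}]'
python3 - <<'E'
from rig import imaging,get_state
import cv2
a=cv2.cvtColor(imaging.get_image("top"),cv2.COLOR_RGB2BGR)[135:250,180:350];a=cv2.resize(a,None,fx=4.7,fy=4.7,interpolation=cv2.INTER_CUBIC)
cv2.imwrite("pics/t2.png",a)
s=get_state();print(s["position"],s["contact_force"])
E
```

```text
clock: 5.25
position: [0.5062, 0.0833, 0.0531]
ee_rot: [-0.002, 0.983, 0.185, -0.001]
contact_force: [-3.0, 8.8, 1.8]
width: 0.0
gripper_force: 5.2
clock: 5.75
position: [0.4969, 0.1092, 0.2048]
ee_rot: [0.001, 0.982, 0.187, -0.0]
contact_force: [0.8, -0.4, -0.2]
width: 0.0
gripper_force: 0.0
clock: 5.95
position: [0.5015, 0.1094, 0.2609]
ee_rot: [0.002, 0.982, 0.187, 0.008]
contact_force: [0.5, 0.7, -0.0]
width: 0.0004
gripper_force: 0.0
[0.49947491 0.10924852 0.25723722] [ 0.3659909  -0.20398046 -0.55323873]
```

View pics/t2.png

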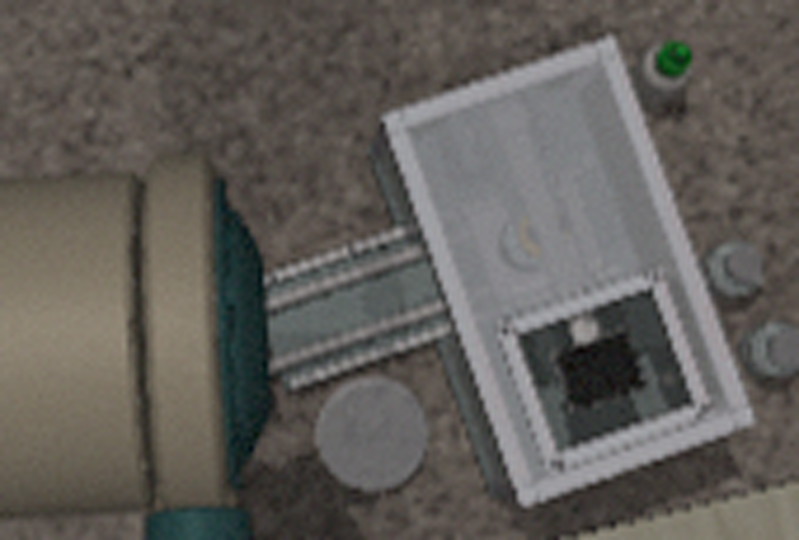

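The slide is in: the vial shows through the guard at about (520,245), and the dish, vials and bottle haven't moved. Now I move over the window.

```bash
python3 -m inch '[{"claw":-1,"travel":[0.01,-0.25,0],"turn":0},{"claw":-1,"travel":[0.02,-0.5,0],"turn":0},{"claw":-1,"travel":[0.03,-0.75,0],"turn":0},{"claw":-1,"travel":[0.04,-1,0],"turn":0},{"claw":-1,"travel":[0.04,-1,0],"turn":0}]'
python3 -m inch '[{"claw":-1,"travel":[0,-0.12,0],"turn":0},{"claw":-1,"travel":[0,-0.12,-0.2],"turn":0},{"claw":-1,"travel":[0,-0.12,-0.4],"turn":0},{"claw":-1,"travel":[0,-0.12,-0.4],"turn":0},{"claw":-1,"travel":[0,-0.12,-0.4],"turn":0}]'
python3 - <<'E'
from rig import imaging,get_state
import cv2
a=cv2.cvtColor(imaging.get_image("side"),cv2.COLOR_RGB2BGR)[120:260,235:375];a=cv2.resize(a,None,fx=4.2,fy=4.2,interpolation=cv2.INTER_CUBIC)
cv2.imwrite("pics/s3.png",a)
s=get_state();print(s["position"],s["ee_rot"])
E
```

```text
clock: 6.5
position: [0.5048, -0.0966, 0.2513]
ee_rot: [0.002, 0.983, 0.183, -0.002]
contact_force: [-0.0, 0.6, 1.2]
width: -0.0002
gripper_force: 0.0
clock: 7.0
position: [0.5046, -0.1141, 0.1724]
ee_rot: [-0.001, 0.982, 0.187, -0.001]
contact_force: [0.5, -0.2, 1.1]
width: 0.0001
gripper_force: 0.0
[ 0.50584169 -0.11450275  0.17393159] [3.07458301e-04 9.82430416e-01 1.86628894e-01 1.99714525e-04]
```

View pics/s3.png

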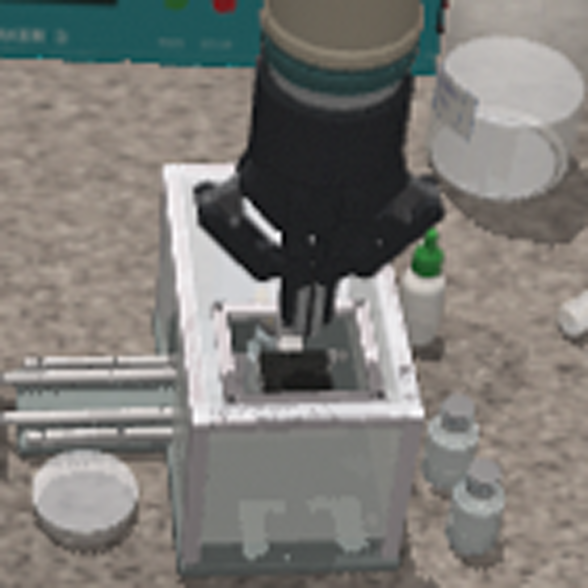

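The shut fingertip (about (310,335)) stands centred over the window. The straight finger part is about 50 mm long, against the 35 mm of depth needed. Descending.

```bash
python3 -m inch '[{"claw":-1,"travel":[0,0,-0.06],"turn":0},{"claw":-1,"travel":[0,0,-0.12],"turn":0},{"claw":-1,"travel":[0,0,-0.16],"turn":0},{"claw":-1,"travel":[0,0,-0.18],"turn":0},{"claw":-1,"travel":[0,0,-0.20],"turn":0}]'
python3 -m inch '[{"claw":-1,"travel":[0,0,-0.015],"turn":0},{"claw":-1,"travel":[0,0,-0.03],"turn":0},{"claw":-1,"travel":[0,0,-0.045],"turn":0}]'
```

```text
clock: 7.55
position: [0.5047, -0.1145, 0.133]
ee_rot: [-0.0, 0.982, 0.186, -0.001]
contact_force: [-2.0, 0.8, 2.9]
width: 0.0001
gripper_force: 1.3
clock: 7.85
position: [0.505, -0.1146, 0.1247]
ee_rot: [-0.0, 0.983, 0.186, -0.0]
contact_force: [-4.0, 0.9, 6.6]
width: 0.0001
gripper_force: 3.5
```

```bash
python3 -m inch '[{"claw":-1,"travel":[0,0,-0.015],"turn":0},{"claw":-1,"travel":[0,0,-0.03],"turn":0}]'
python3 -m inch '[{"claw":-1,"travel":[0,0,-0.008],"turn":0},{"claw":-1,"travel":[0,0,-0.014],"turn":0}]'
```

```text
clock: 8.05
position: [0.5054, -0.1145, 0.119]
ee_rot: [-0.0, 0.983, 0.186, 0.0]
contact_force: [-2.2, 1.4, 7.5]
width: -0.0001
gripper_force: 3.6
clock: 8.25
position: [0.5056, -0.1144, 0.1164]
ee_rot: [-0.0, 0.983, 0.186, 0.001]
contact_force: [-2.9, 2.4, 11.1]
width: 0.0001
gripper_force: 5.6
```

```bash
python3 -m inch '[{"claw":-1,"travel":[0,0,-0.006],"turn":0},{"claw":-1,"travel":[0,0,-0.010],"turn":0},{"claw":-1,"travel":[0,0,-0.010],"turn":0}]'
```

```text
clock: 8.55
position: [0.5057, -0.1144, 0.1158]
ee_rot: [0.0, 0.983, 0.186, 0.001]
contact_force: [-3.9, 3.4, 15.7]
width: 0.0
gripper_force: 8.2
```

```bash
python3 -m inch '[{"claw":-1,"travel":[0,0,-0.01],"turn":0},{"claw":-1,"travel":[0,0,-0.01],"turn":0}]'
```

```text
clock: 8.75
position: [0.5058, -0.1144, 0.1153]
ee_rot: [0.0, 0.982, 0.186, 0.001]
contact_force: [-7.6, 4.3, 25.7]
width: -0.0
gripper_force: 13.1
```

The lever is at a hard stop: 26 N and about 22 mm of travel, so the stopper is seated. I'll rise gently straight up, so the lever follows, and then clear away.

```bash
python3 -m inch '[{"claw":-1,"travel":[0,0,0.03],"turn":0},{"claw":-1,"travel":[0,0,0.06],"turn":0},{"claw":-1,"travel":[0,0,0.09],"turn":0},{"claw":-1,"travel":[0,0,0.12],"turn":0},{"claw":-1,"travel":[0,0,0.15],"turn":0}]'
python3 -m inch '[{"claw":-1,"travel":[0,0,0.12],"turn":0},{"claw":-1,"travel":[0,0,0.3],"turn":0},{"claw":-1,"travel":[0,0,0.55],"turn":0},{"claw":-1,"travel":[0,0,0.55],"turn":0},{"claw":-1,"travel":[0,0,0.55],"turn":0}]'
python3 -m inch '[{"claw":-1,"travel":[-0.2,-0.25,0],"turn":0},{"claw":-1,"travel":[-0.4,-0.5,0],"turn":0},{"claw":-1,"travel":[-0.6,-0.75,0],"turn":0},{"claw":-1,"travel":[-0.75,-1,0],"turn":0},{"claw":-1,"travel":[-0.75,-1,0],"turn":0}]'
python3 - <<'E'
from rig import imaging
import cv2,numpy as np
a=cv2.cvtColor(imaging.get_image("top"),cv2.COLOR_RGB2BGR)[135:250,180:350];a=cv2.resize(a,None,fx=3.2,fy=3.2,interpolation=cv2.INTER_CUBIC)
b=cv2.cvtColor(imaging.get_image("side"),cv2.COLOR_RGB2BGR)[150:260,235:360];b=cv2.resize(b,None,fx=2,fy=2,interpolation=cv2.INTER_CUBIC)
c=np.zeros((max(len(a),len(b)),a.shape[1]+b.shape[1],3),np.uint8);c[:len(a),:a.shape[1]]=a;c[:len(b),a.shape[1]:]=b
cv2.imwrite("pics/f.png",c);print(c.shape)
E
```

```text
clock: 9.25
position: [0.5059, -0.115, 0.1418]
ee_rot: [0.0, 0.982, 0.186, 0.001]
contact_force: [0.3, -0.6, 0.6]
width: 0.0001
gripper_force: 0.0
clock: 9.75
position: [0.5064, -0.1152, 0.2528]
ee_rot: [0.001, 0.982, 0.186, 0.002]
contact_force: [-0.2, -0.5, 0.4]
width: 0.0
gripper_force: 0.0
clock: 10.25
position: [0.3536, -0.3152, 0.2497]
ee_rot: [-0.001, 0.982, 0.186, -0.001]
contact_force: [1.2, -0.4, 0.3]
width: 0.0
gripper_force: 0.0
(368, 794, 3)
```

View pics/f.png

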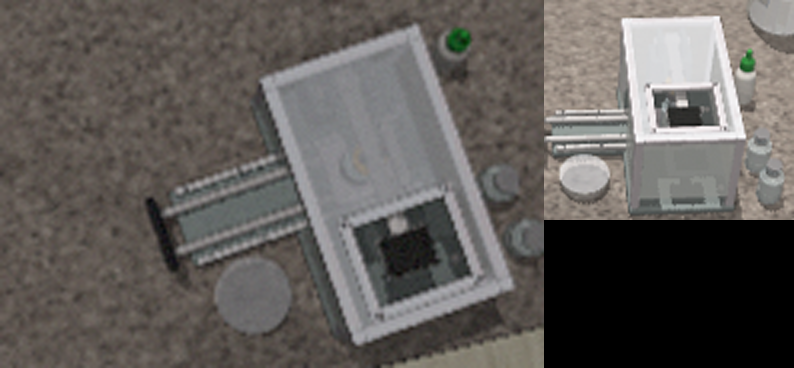

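The plate is in, with its outer edge from about (148,200) to (172,272). The pad is back up at (408,250), the vial is at (352,165) under the ram, and the neighbouring items haven't moved. One check of the plate position, then I hand in.

```bash
python3 - <<'E'
from h import *
from rig import ticket
X=np.array([.9349,.3549]);Y=np.array([-.3549,.9349])
p=ray("top",[180+160/3.2,135+236/3.2],.06)-[.5622,-.0911];print(p@X,p@Y)
if p@Y<.174: print(ticket.sign_off())
E
```

```text
0.009342209927940638 0.1656381213275095
the job is handed in; nothing more can be done
None
```

The job is handed in at about 10 s on the clock: the slide is home against its stop, the lever was pressed to a hard stop at about 22 mm of pad travel (so the stopper should be fully seated, though I could not see it directly), and the lever is back up with the neighbouring items unmoved.

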